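# Lay the valve block on its side in its press fixture and clamp it

### The job

The aluminium valve block stands on end in the dark steel fixture, its two brass-ringed ports facing the red-handled push clamp. Push it over with the fingertips, away from the clamp, so that it lies flat between the two guide cheeks with the brass-ringed ports facing up; then push the red handle over towards the block as far as it goes, so that the clamp drives the block home against the end stop and holds it there. The block is only pushed, never lifted, and the things standing round the fixture stay where they are.

Things in the scene. Friction and masses are not known exactly. Their poses are not given: they have to be found in the camera images.
- fixture: Fixed dark steel plate 360 x 116 x 12 mm. Origin on the worktop; +x runs along its channel from clamp to end stop (roughly world +y), z up. It spans x -215 to 145 mm, y +-58 mm. Two aluminium guide cheeks, x -45 to 105 mm, 14 mm high above the plate, leave a channel y +-32 mm. The clamp's body (x -184 to -70 mm, 44 mm high above the plate, 36 mm wide) stands behind it.
- valve_block: Loose aluminium block 36 x 60 x 100 mm (x, y, z), 0.4 to 0.8 kg, standing on end on the plate; origin: centre of the end it stands on, x along the fixture's x. The brass-ringed ports are in its -x face, towards the clamp. Pushed horizontally near the top it tips about its +x lower edge and falls by itself beyond 20 degrees of tilt; pushed low down it slides.
- block_centre (a point): Centre of the valve block, 50 mm from either end. Just tipped over, the block lies some 10 to 30 mm short of the end stop; the clamp's stroke takes it the rest of the way. Lying home it is at fixture x = 65 mm, y = 0, z = 30 mm.
- clamp_handle (a joint): Angle of the clamp's handle, rad: at 0 it leans back from the block, 0.9 rad from upright; it grows as the handle is pushed over towards the block; 0.9 is upright, 2.00 dead centre, 2.05 the end of its swing, where it locks. Starts at 0 to 0.15, stays where it is left; a few newtons at the grip move it. Through a link it drives the plunger 74 mm forward, slowly at both ends of the swing.
- handle_pivot (a point): The handle's fixed pivot, at fixture x = -167 mm, y = 0, z = 45 mm; the axis is the fixture's y axis.
- handle_tip (a point): Outer end of the handle, 110 mm from the pivot. The outer 62 mm is a red round plastic grip 17 to 21 mm thick; below that two flat steel bars.
- stop_face (a point): Centre of the end stop's face, at fixture x = 115 mm, y = 0, z = 30 mm. The stop is a fixed steel block 64 mm wide, 22 mm thick and 32 mm high above the plate.
- bumper: Black rubber bumper, 22 mm across, 10 mm long, on the tip of the clamp's plunger; origin: middle of its front face, which looks along the fixture's +x, at fixture x = -56 mm with the handle at 0, z = 30 mm. It gives up to 6 mm (2.5 N per mm); with the clamp closed on the seated block it is squeezed about 3 mm.
- oil_bottle: Bystander: pale yellow oil bottle with a red spout, 49 mm across, 150 mm high, standing just beyond the end stop; origin under its centre.
- solder_spool: Bystander: spool of solder with black flanges, 54 mm across, 37 mm high, beside the fixture on the side away from the robot; origin under its centre.
- electrode: Bystander: copper electrode tip, 16 mm across, 43 mm high, standing on end beside the fixture on the side away from the robot; origin under its centre.
- cap: Bystander: grey terminal cap, 21 mm across, 22 mm high, beside the fixture on the side away from the robot; origin under its centre.
Not all that is in view belongs to the job. Several things have the shape of the valve_block; the one meant has the colours described above.

How it is judged (in metres and radians):
On the way, in this order (a step that is already met when the one before it is completed fails the run):
1. the block lies flat in the channel, ports up, with the clamp still open (angle between valve_block's own x axis and vertical above 3 rad and z of block_centre in the frame of fixture below 0.034 m and y of block_centre in the frame of fixture between -0.005 and 0.005 m and linear speed of valve_block below 0.05 m/s and value of joint clamp_handle below 0.8 rad), for 0.2 s.
2. the clamp is thrown and the block is home (value of joint clamp_handle above 1.9 rad and x of block_centre in the frame of fixture above 0.062 m), for 0.2 s.
At the end, for the whole second after the job is handed in: The block lies flat on the plate between the cheeks with the brass-ringed ports up (within 0.14 rad), its centre within 5 mm of the channel's middle line, its end within 3 mm of the end stop, at rest; the handle is at 1.9 rad or more and the bumper presses on the block with more than 2 N (all of step 2 and angle between valve_block's own x axis and vertical above 3 rad and z of block_centre in the frame of fixture below 0.034 m and y of block_centre in the frame of fixture between -0.005 and 0.005 m and x of block_centre in the frame of fixture below 0.068 m and contact force between bumper and valve_block above 2 N and linear speed of valve_block below 0.02 m/s); the robot touches nothing.
It fails at once if the block is lifted (height (world z) of block_centre above 0.078 m).
It fails at once if the oil bottle is moved by more than 15 mm or knocked over (distance of oil_bottle from where it was at the start of the episode above 0.015 m or angle between oil_bottle's own z axis and vertical above 0.35 rad).
It fails at once if the solder spool is moved by more than 15 mm or knocked over (distance of solder_spool from where it was at the start of the episode above 0.015 m or angle between solder_spool's own z axis and vertical above 0.35 rad).
It fails at once if the electrode is moved by more than 15 mm or knocked over (distance of electrode from where it was at the start of the episode above 0.015 m or angle between electrode's own z axis and vertical above 0.35 rad).
It fails at once if the cap is moved by more than 15 mm or knocked over (distance of cap from where it was at the start of the episode above 0.015 m or angle between cap's own z axis and vertical above 0.35 rad).
It also fails if it takes over 53 s, if anything falls off the work surface, if the arm or the gripper's body presses on something with over 40 N, if the wrist force passes 120 N, or if a joint passes its speed limit or range.

### The arm

A 6-joint arm with a two-finger parallel gripper is mounted at the origin on a cart in front of the work surface, level with it; the furniture and walls round the work are solid. World frame = base frame: x ahead of the robot, y to its left, z up, the work surface at z = 0. Lengths are in m, angles in degrees, forces in N, time in s.
With the tool pointing down it reaches from about 0.35 to 0.875 m from the base axis. Payload 4.2 kg.
Tool frame: the origin (TCP) lies between the finger pads; the fingertips stand 14 mm ahead of it and the grasp point (between the pads) lies 5 mm behind it; z points along the fingers, y is the line along which they close (so a half turn about z gives the same grasp; the last joint's range is limited). The gripper opens to 87 mm and grips with 3 to 60 N. Pads are 19 mm wide; open, the fingers measure 117 mm over their backs; the gripper's body (75 mm by 190 mm) begins 51 mm behind the grasp point.
Start: joints at [-55.6, 22.042, 0.453, 0, -68.411, -14.817], TCP at [0.21, -0.589, 0.237] pointing down, gripper open.
Joint ranges: [-179.83, 179.83], [-69.29, 118.12], [-61.27, 80.66], [-181.25, 117.63], [-171.15, -9.14], [-177.46, 177.46]. Speed limits (degrees/s): [159.86, 159.86, 180, 180, 180, 180].

### API

Orientations are given as a 3x3 rotation matrix whose columns are the frame's x, y, z axes.
In Python, from station import * gives the robot as it stands. The module is installed in compiled form; this text tells all that it offers.
- The arm moves only by the tool play_rows, never from a script. Its argument "steps" is a list of rows, each an object of numbers: "ax", "ay", "az": the turn, a rotation vector about the tool's x, y, z in degrees; "dx", "dy", "dz": the shift along the tool's x, y, z in mm; "claw": the finger opening in mm, from 0 to 87. A call has 1 to 20 rows; each row shifts and turns the commanded pose from where the row before left it, along the tool's axes as they then stand; what a row does not reach is not made up. A row lasts 1/10 s, in which the tool goes at most 50 mm and 8.59 degrees, less where a joint would pass 70% of its speed; a pose out of reach is approached as far as the arm can. A call with a gripper value outside its range is refused whole. The fingers move at their own pace and stop on an object; the grip force is fixed at half the most. Time passes only in rows, so rows that do not move let the fingers close. It gives the time, the measured TCP pose, the force, the opening and the grip force at its end, in the units of the state.
- sense(): the state, without advancing time (a new reading comes with each control period).
- capture(name): name is "scene" or "top" or "wrist"; returns a dict with "frame" (400x640x3 uint8, blue, green, red), "range_z" (400x640 float32, m along the optical axis (not along the pixel's ray), 0 where there is no reading), "fx", "fy", "cx", "cy" (pixels), "k1" (the pictures are not rectified: a ray, as slopes to the right and down, at radius r is drawn at 1 + k1 r^2 times it, then the intrinsics apply), "xyz" and "rotation" of the camera in the world. Camera axes: x right, y down, z forward; pixel columns grow to the right and rows downward; lengths in m; the calibration is good to about 2 mm. A picture is of the moment at which its call begins.
- finish_job(): hands the job in; it is judged then, once.
The state is a dict: "time_s": time; "joints": joint angles; "joint_velocities": joint speeds; "effort": joint torques, N m; "tcp_pos": TCP position; "ee_rot": TCP orientation; "wrist_force": force on the tool from outside, world axes, zero at the start; "moment": the same for the moment, N m; "gripper_width": opening from 0.0 (shut) to 1.0 (fully open); "gripper_force": force on a finger pad.
Only numpy, scipy, OpenCV 4.12 (cv2) and the standard library are available. Lean on these libraries where they do the work, as an engineer would, in place of code of your own. Each camera call takes 0.05 s, during which the arm holds its last target. There are 200 camera calls.

## Working session

There is one attempt and no reset: what is moved stays moved. The work goes in short steps, Python scripts to look and compute and a tool call to move; the robot and the scene stay as the last step left them, time stands still between calls to the robot, and variables do not carry over. Pictures are saved under pics/ and viewed, at most 10 in all, crops included, and the job is handed in when it is done.

Besides the shell and the picture viewer there is one more tool, called after "Request:" as name([rows], argument=value, ...), one row to a line, values as JSON. play_rows: Moves the arm, as the interface text tells. Its arguments: {"type":"object","properties":{"steps":{"type":"array"}},"required":["steps"]}

```bash
mkdir -p pics
python3 - <<'E'
from station import *
import cv2,numpy as np,pickle
for n in("scene","top"):
    c=capture(n); pickle.dump(c,open(n+'.pkl','wb')); cv2.imwrite(f'pics/{n}0.png',c['frame'])
    print(n,c['fx'],c['fy'],c['cx'],c['cy'],c['k1'],c['xyz'],np.round(c['rotation'],3).tolist())
s=sense();print(s['time_s'],s['tcp_pos'],np.round(s['ee_rot'],3).tolist(),s['gripper_width'])
E
```

```text
scene 390.7875236140962 390.7875236140962 324.4021406585925 197.1495187535202 -0.04486337104947132 [-0.20047026 -0.4884137   0.48145037] [[0.55, -0.322, 0.77], [-0.835, -0.218, 0.506], [0.005, -0.922, -0.388]]
top 397.6453460582833 397.6453460582833 317.22960486152255 201.92702159375142 -0.020219563008294725 [ 0.33052041 -0.01179216  0.96612064] [[-0.137, -0.962, 0.237], [-0.991, 0.133, -0.033], [0.0, -0.24, -0.971]]
0.1 [ 0.20931924 -0.58836249  0.23555376] [[-0.942, -0.335, -0.001], [-0.335, 0.942, 0.002], [0.0, 0.002, -1.0]] 0.9980750888580899
```

View pics/scene0.png

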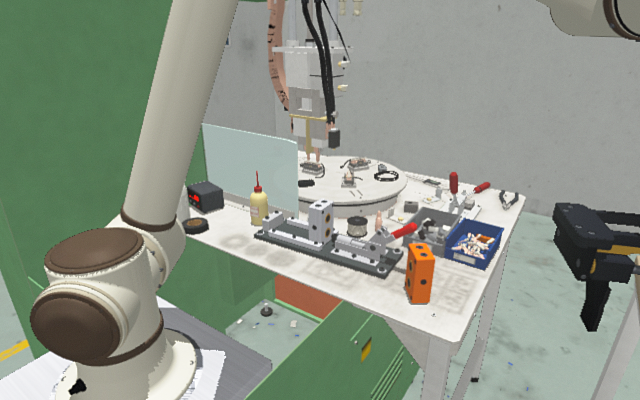

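View pics/top0.png

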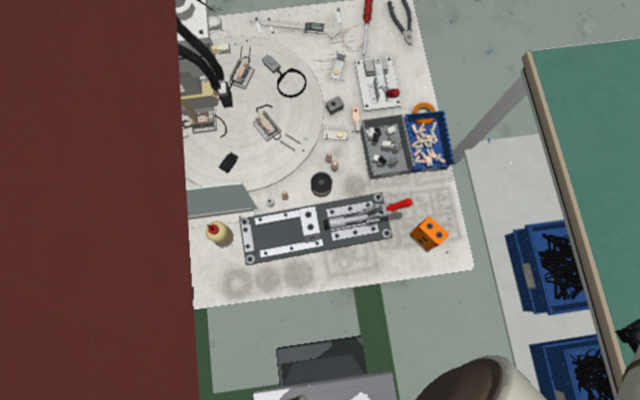

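The scene view shows the aluminium block standing at (320,222), with an orange lookalike at (418,272). The red handle is at (403,230) and the oil bottle at (259,207). In the top view the block is near (310,228), the orange block at (428,234), the fixture runs from (243,240) to (388,215), and the handle grip is at (400,206). The candidates are the grey aluminium block and the orange one. By the description I choose the grey one.

```bash
cat > h.py <<'E'
import cv2,numpy as np
def rays(c,uv):
    uv=np.asarray(uv,float).reshape(-1,2); d=(uv-[c['cx'],c['cy']])/[c['fx'],c['fy']]
    s=d.copy()
    for _ in range(10): s=d/(1+c['k1']*(s**2).sum(1,keepdims=True))
    return np.c_[s,np.ones(len(s))]@np.array(c['rotation']).T
def onplane(c,uv,z):
    r=rays(c,uv); o=np.array(c['xyz']); return o+r*((z-o[2])/r[:,2])[:,None]
def cloud(c):
    h,w=c['range_z'].shape; u,v=np.meshgrid(np.arange(w),np.arange(h))
    P=np.array(c['xyz'])+rays(c,np.c_[u.ravel(),v.ravel()])*c['range_z'].reshape(-1,1)
    P[c['range_z'].ravel()==0]=np.nan
    return P.reshape(h,w,3)
E
python3 - <<'E'
import pickle,cv2,numpy as np
from h import *
c=pickle.load(open('top.pkl','rb'));s=pickle.load(open('scene.pkl','rb'))
P=cloud(c);f=c['frame'];g=f.max(2)
m=((g<115)&(np.abs(P[...,2]-.012)<.012)).astype(np.uint8); m[:, :225]=0;m[:,400:]=0;m[:185]=0;m[275:]=0
m=cv2.morphologyEx(m,cv2.MORPH_OPEN,np.ones((2,2)))
n,l,st,ce=cv2.connectedComponentsWithStats(m)
k=np.argsort(-st[1:,4])[:4]+1
print(st[k])
lk=cv2.morphologyEx(m,cv2.MORPH_CLOSE,np.ones((15,15)))
n,l,st,ce=cv2.connectedComponentsWithStats(lk);k=1+np.argmax(st[1:,4])
ys,xs=np.nonzero(l==k);Q=onplane(c,np.c_[xs,ys],.012)[:,:2]
print('rect',cv2.minAreaRect((Q*1000).astype(np.float32)),cv2.boxPoints(cv2.minAreaRect((Q*1000).astype(np.float32))))
for nm,cc in(('top',c),('scene',s)):
    PP=cloud(cc);z=PP[...,2]
    ok=(PP[...,0]>.3)&(PP[...,0]<.75)&(PP[...,1]>-.5)&(PP[...,1]<.2)
    b=ok&(np.abs(z-.112)<.006)
    n,l,st,ce=cv2.connectedComponentsWithStats(b.astype(np.uint8))
    for i in range(1,n):
        if st[i,4]>15:
            q=PP[l==i];print(nm,'z112',st[i],np.median(q,0).round(4), cv2.minAreaRect((q[:,:2]*1000).astype(np.float32)))
    hsv=cv2.cvtColor(cc['frame'],cv2.COLOR_BGR2HSV)
    r=ok&((hsv[...,0]<5)|(hsv[...,0]>174))&(hsv[...,1]>140)&(hsv[...,2]>70)&(z>.03)
    n,l,st,ce=cv2.connectedComponentsWithStats(r.astype(np.uint8))
    for i in range(1,n):
        if st[i,4]>15:
            q=PP[l==i];d=q-q.mean(0);v=np.linalg.svd(d,full_matrices=False)[2][0];t=d@v
            print(nm,'red',st[i],q.mean(0).round(4),v.round(3),t.min().round(3),t.max().round(3))
a=cv2.resize(c['frame'][180:280,200:460],None,fx=3,fy=3,interpolation=2);b=cv2.resize(s['frame'][180:310,240:440],None,fx=2.3,fy=2.3,interpolation=2)
w=max(a.shape[1],b.shape[1]);o=np.zeros((a.shape[0]+b.shape[0],w,3),np.uint8);o[:a.shape[0],:a.shape[1]]=a;o[a.shape[0]:,:b.shape[1]]=b;print(o.shape)
cv2.imwrite('pics/crop1.png',o)
E
```

```text
[[ 250  195  141   70 2920]
 [ 313  190   18    8   66]
 [ 367  211    9    6   35]
 [ 347  223   12    4   33]]
rect ((518.2435913085938, -46.82342529296875), (155.4105987548828, 385.1796875), 2.9252684116363525) [[ 430.81104  141.5499 ]
 [ 450.46805 -243.12787]
 [ 605.67615 -235.19675]
 [ 586.01917  149.48102]]
top z112 [208 197  44   8  64] [0.5693 0.151  0.1115] ((569.3123779296875, 150.5493927001953), (2.0039994716644287, 94.4112777709961), 0.8823447823524475)
top z112 [399 198  14   9  81] [ 0.5118 -0.2354  0.1137] ((512.7898559570312, -235.5672607421875), (28.04111671447754, 17.570432662963867), 74.167236328125)
top z112 [299 206  21  30 446] [ 0.5004 -0.0179  0.1131] ((501.32330322265625, -17.86415672302246), (60.570430755615234, 35.89826965332031), 2.668519973754883)
top red [ 61 133   5   8  17] [0.4222 0.0989 0.7897] [-0.296 -0.218  0.93 ] -0.002 0.003
top red [179 161   6  31  53] [0.4598 0.0989 0.6076] [-0.995 -0.006  0.101] -0.017 0.017
top red [387 199  25  12 158] [ 0.5103 -0.2225  0.1037] [-0.031  0.791 -0.611] -0.027 0.033
top red [184 219   4  24  37] [0.4078 0.098
[... 372 characters left out ...]
 -0.021  0.397] -0.005 0.006
scene z112 [270 175  28  11 114] [0.569  0.1497 0.1123] ((569.0765991210938, 150.9612274169922), (7.345419406890869, 93.72227478027344), 1.4181946516036987)
scene z112 [308 199  26  12 178] [ 0.4967 -0.0216  0.109 ] ((499.2243957519531, -18.5234375), (59.743873596191406, 36.326019287109375), 2.950946092605591)
scene z112 [406 223  12   7  57] [ 0.507  -0.2428  0.1105] ((510.2654724121094, -240.59051513671875), (20.986370086669922, 16.21949005126953), 89.48435974121094)
scene red [254 185   8   7  33] [0.5085 0.1897 0.099 ] [-0.907  0.042 -0.418] -0.01 0.009
scene red [391 222  26  16 185] [ 0.5083 -0.2279  0.0973] [-0.719 -0.498  0.486] -0.155 0.019
(599, 780, 3)
```

View pics/crop1.png

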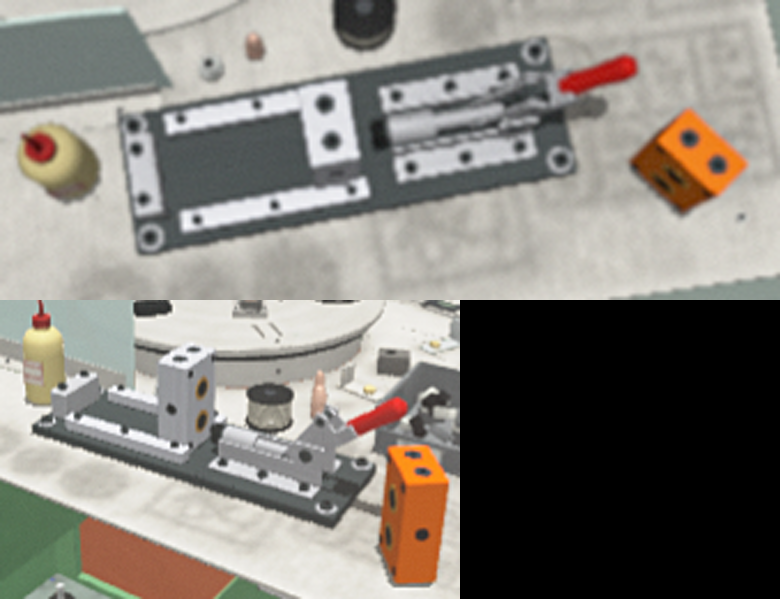

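The crop confirms the choice: the grey block has two brass rings facing the clamp. The orange block stands apart at crop (690,150). Next I work out the fixture frame, and I check what the brown surface at the left of the top view is.

Run:
```python
import pickle,cv2,numpy as np
from h import *
c=pickle.load(open('top.pkl','rb'));s=pickle.load(open('scene.pkl','rb'))
uv=np.array([[121,110],[137,252],[577,172],[548,40]])/3+[200,180]
C=onplane(c,uv,.012)[:,:2]; print(C.round(4),'sides',np.linalg.norm(C-np.roll(C,-1,0),axis=1).round(4))
u=((C[2]+C[3])-(C[0]+C[1]));u=-u/np.linalg.norm(u);v=np.array([-u[1],u[0]])
ctr=C.mean(0);O=ctr+.035*u
print('u',u,'O',O,'stopx',np.rad2deg(np.arctan2(u[1],u[0])))
F=lambda p:np.array([(p[:2]-O)@u,(p[:2]-O)@v])
for p in([.5013,-.0179],[.4995,-.0184],[.5103,-.2225],[.5083,-.2279]):print(F(np.array(p)).round(4))
P=cloud(c)
for r,cc in((50,50),(200,50),(350,50),(200,150),(200,175),(350,180),(50,170)):print(r,cc,P[r,cc].round(3),c['frame'][r,cc])
# lying cheek tops/clamp from depth: red grip in fixture frame
hsv=cv2.cvtColor(c['frame'],cv2.COLOR_BGR2HSV);r=((hsv[...,0]<5)|(hsv[...,0]>174))&(hsv[...,1]>140)
q=P[195:215,384:416][r[195:215,384:416]];Fx=(q[:,:2]-O)@u;Fy=(q[:,:2]-O)@v
for i in np.argsort(Fx)[::15]:print((Fx[i]).round(3),Fy[i].round(3),q[i,2].round(3))
```

```text
[[ 0.5528  0.1474]
 [ 0.4363  0.1454]
 [ 0.4515 -0.2123]
 [ 0.5634 -0.2085]] sides [0.1165 0.3581 0.1119 0.3561]
u [-0.03615607  0.99934616] O [0.49974394 0.00297235] stopx 92.0720419297903
[-0.0209 -0.0008]
[-0.0213  0.001 ]
[-0.2257 -0.0024]
[-2.31e-01 -2.00e-04]
50 50 [0.462 0.099 0.801] [46 51 91]
200 50 [0.389 0.099 0.798] [43 48 90]
350 50 [0.325 0.1   0.795] [42 47 89]
200 150 [0.417 0.1   0.685] [42 47 90]
200 175 [0.431 0.099 0.633] [37 45 88]
350 180 [0.307 0.099 0.64 ] [44 49 89]
50 170 [0.586 0.099 0.625] [41 45 87]
-0.25 -0.006 0.115
-0.243 -0.003 0.121
-0.24 -0.001 0.115
-0.236 0.002 0.11
-0.232 -0.001 0.111
-0.228 0.003 0.103
-0.222 -0.0 0.1
-0.218 -0.002 0.099
-0.213 -0.004 0.093
-0.209 -0.007 0.092
-0.204 0.0 0.088
```

Request:
play_rows([
  {"az": -8.1, "claw": 20},
  {"az": -8.1, "claw": 20},
  {"az": -8.1, "claw": 20},
  {"az": -8.1, "claw": 20},
  {"az": -8.1, "claw": 20},
  {"az": -8.1, "claw": 20},
  {"az": -8.1, "claw": 20},
  {"az": -8.1, "claw": 20},
  {"az": -8.1, "claw": 20},
  {"claw": 20},
])

```text
invalid input at $.steps[0]: expected keys ax, ay, az, dx, dy, dz, claw
```

Request:
play_rows([
  {"dx": -31, "dy": -20, "claw": 20},
  {"dx": -31, "dy": -20, "claw": 20},
  {"dx": -31, "dy": -20, "claw": 20},
  {"dx": -31, "dy": -20, "claw": 20},
  {"dx": -31, "dy": -20, "claw": 20},
  {"dx": -31, "dy": -20, "claw": 20},
  {"dx": -31, "dy": -20, "claw": 20},
  {"dx": -31, "dy": -20, "claw": 20},
  {"dx": -31, "dy": -20, "claw": 20},
  {"dx": -31, "dy": -20, "claw": 20},
  {"dx": -31, "dy": -20, "claw": 20},
  {"dx": -31, "dy": -20, "claw": 20},
  {"dx": -31, "dy": -20, "claw": 20},
  {"dx": -31, "dy": -20, "claw": 20},
  {"dx": -31, "dy": -20, "claw": 20},
  {"dx": -29, "dy": -16, "claw": 20},
  {"claw": 20},
  {"claw": 20},
])

```text
invalid input at $.steps[0]: expected keys ax, ay, az, dx, dy, dz, claw
```

Request:
play_rows([
  {"ax": 0, "ay": 0, "az": -8.1, "dx": 0, "dy": 0, "dz": 0, "claw": 20},
  {"ax": 0, "ay": 0, "az": -8.1, "dx": 0, "dy": 0, "dz": 0, "claw": 20},
  {"ax": 0, "ay": 0, "az": -8.1, "dx": 0, "dy": 0, "dz": 0, "claw": 20},
  {"ax": 0, "ay": 0, "az": -8.1, "dx": 0, "dy": 0, "dz": 0, "claw": 20},
  {"ax": 0, "ay": 0, "az": -8.1, "dx": 0, "dy": 0, "dz": 0, "claw": 20},
  {"ax": 0, "ay": 0, "az": -8.1, "dx": 0, "dy": 0, "dz": 0, "claw": 20},
  {"ax": 0, "ay": 0, "az": -8.1, "dx": 0, "dy": 0, "dz": 0, "claw": 20},
  {"ax": 0, "ay": 0, "az": -8.1, "dx": 0, "dy": 0, "dz": 0, "claw": 20},
  {"ax": 0, "ay": 0, "az": -8.1, "dx": 0, "dy": 0, "dz": 0, "claw": 20},
  {"ax": 0, "ay": 0, "az": 0, "dx": 0, "dy": 0, "dz": 0, "claw": 20},
])

```text
time_s: 1.1
tcp_pos: [0.2094, -0.5885, 0.236]
ee_rot: [[0.043, -0.999, -0.0], [-0.999, -0.043, 0.001], [-0.001, 0.0, -1.0]]
wrist_force: [-0.3, 0.0, -0.6]
gripper_width: 0.253
gripper_force: 0.0
```

Request:
play_rows([
  {"ax": 0, "ay": 0, "az": 0, "dx": -31, "dy": -20, "dz": 0, "claw": 20},
  {"ax": 0, "ay": 0, "az": 0, "dx": -31, "dy": -20, "dz": 0, "claw": 20},
  {"ax": 0, "ay": 0, "az": 0, "dx": -31, "dy": -20, "dz": 0, "claw": 20},
  {"ax": 0, "ay": 0, "az": 0, "dx": -31, "dy": -20, "dz": 0, "claw": 20},
  {"ax": 0, "ay": 0, "az": 0, "dx": -31, "dy": -20, "dz": 0, "claw": 20},
  {"ax": 0, "ay": 0, "az": 0, "dx": -31, "dy": -20, "dz": 0, "claw": 20},
  {"ax": 0, "ay": 0, "az": 0, "dx": -31, "dy": -20, "dz": 0, "claw": 20},
  {"ax": 0, "ay": 0, "az": 0, "dx": -31, "dy": -20, "dz": 0, "claw": 20},
  {"ax": 0, "ay": 0, "az": 0, "dx": -31, "dy": -20, "dz": 0, "claw": 20},
  {"ax": 0, "ay": 0, "az": 0, "dx": -31, "dy": -20, "dz": 0, "claw": 20},
  {"ax": 0, "ay": 0, "az": 0, "dx": -31, "dy": -20, "dz": 0, "claw": 20},
  {"ax": 0, "ay": 0, "az": 0, "dx": -31, "dy": -20, "dz": 0, "claw": 20},
  {"ax": 0, "ay": 0, "az": 0, "dx": -31, "dy": -20, "dz": 0, "claw": 20},
  {"ax": 0, "ay": 0, "az": 0, "dx": -31, "dy": -20, "dz": 0, "claw": 20},
  {"ax": 0, "ay": 0, "az": 0, "dx": -31, "dy": -20, "dz": 0, "claw": 20},
  {"ax": 0, "ay": 0, "az": 0, "dx": -29, "dy": -16, "dz": 0, "claw": 20},
  {"ax": 0, "ay": 0, "az": 0, "dx": 0, "dy": 0, "dz": 0, "claw": 20},
  {"ax": 0, "ay": 0, "az": 0, "dx": 0, "dy": 0, "dz": 0, "claw": 20},
])

```text
time_s: 2.9
tcp_pos: [0.5037, -0.081, 0.2361]
ee_rot: [[0.042, -0.999, -0.001], [-0.999, -0.042, -0.0], [-0.0, 0.001, -1.0]]
wrist_force: [0.2, -0.2, 0.4]
gripper_width: 0.232
gripper_force: 0.0
```

Run:
```python
from station import *
import numpy as np
s=sense();print(s['time_s'],s['tcp_pos'],np.round(s['ee_rot'],4).tolist(),s['gripper_width'],s['joints'],s['wrist_force'])
```

```text
2.9 [ 0.50369867 -0.08099467  0.23614848] [[0.0425, -0.9991, -0.0011], [-0.9991, -0.0425, -0.0], [-0.0, 0.0011, -1.0]] 0.23186475304611626 [ 9.11433276e+00  1.08790934e+01 -1.53948636e+01 -8.63043329e-03
 -6.37888745e+01 -6.67545681e+00] [ 0.24772682 -0.24680371  0.43338748]
```

Request:
play_rows([
  {"ax": 0, "ay": 0, "az": 0, "dx": 0, "dy": 0, "dz": 25, "claw": 20},
  {"ax": 0, "ay": 0, "az": 0, "dx": 0, "dy": 0, "dz": 25, "claw": 20},
  {"ax": 0, "ay": 0, "az": 0, "dx": 0, "dy": 0, "dz": 25, "claw": 20},
  {"ax": 0, "ay": 0, "az": 0, "dx": 0, "dy": 0, "dz": 25, "claw": 20},
  {"ax": 0, "ay": 0, "az": 0, "dx": 0, "dy": 0, "dz": 25, "claw": 20},
  {"ax": 0, "ay": 0, "az": 0, "dx": 0, "dy": 0, "dz": 0, "claw": 20},
  {"ax": 0, "ay": 0, "az": 0, "dx": 0, "dy": 0, "dz": 0, "claw": 20},
])

```text
time_s: 3.6
tcp_pos: [0.5037, -0.0824, 0.112]
ee_rot: [[0.042, -0.999, -0.0], [-0.999, -0.042, -0.001], [0.001, 0.0, -1.0]]
wrist_force: [0.3, 0.5, 0.4]
gripper_width: 0.229
gripper_force: 0.0
```

Request:
play_rows([
  {"ax": 0, "ay": 0, "az": 0, "dx": -10, "dy": 0, "dz": 0, "claw": 20},
  {"ax": 0, "ay": 0, "az": 0, "dx": -10, "dy": 0, "dz": 0, "claw": 20},
  {"ax": 0, "ay": 0, "az": 0, "dx": -4, "dy": 0, "dz": 0, "claw": 20},
  {"ax": 0, "ay": 0, "az": 0, "dx": -4, "dy": 0, "dz": 0, "claw": 20},
  {"ax": 0, "ay": 0, "az": 0, "dx": -4, "dy": 0, "dz": 0, "claw": 20},
  {"ax": 0, "ay": 0, "az": 0, "dx": -4, "dy": 0, "dz": 0, "claw": 20},
  {"ax": 0, "ay": 0, "az": 0, "dx": -4, "dy": 0, "dz": 0, "claw": 20},
  {"ax": 0, "ay": 0, "az": 0, "dx": -4, "dy": 0, "dz": 0, "claw": 20},
  {"ax": 0, "ay": 0, "az": 0, "dx": 0, "dy": 0, "dz": 0, "claw": 20},
])

```text
time_s: 4.5
tcp_pos: [0.5019, -0.0373, 0.1115]
ee_rot: [[0.044, -0.999, 0.0], [-0.999, -0.044, 0.0], [-0.0, -0.0, -1.0]]
wrist_force: [0.8, -1.2, 0.1]
gripper_width: 0.228
gripper_force: 0.4
```

Run:
```python
from station import *
import cv2,numpy as np
c=capture("scene");a=cv2.resize(c['frame'][130:310,220:460],None,fx=2.8,fy=2.8,interpolation=2);cv2.imwrite('pics/s2.png',a)
```

```text
(no output)
```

View pics/s2.png

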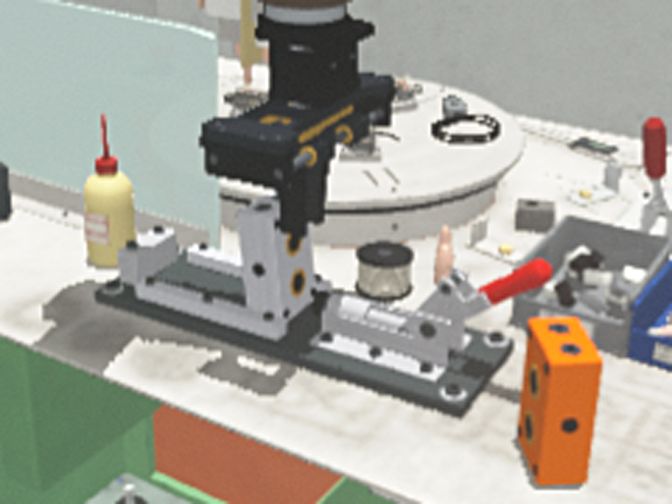

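The block at (270,265) is tilting over cleanly, with the fingers on its upper rear face. I keep pushing.

Request:
play_rows([
  {"ax": 0, "ay": 0, "az": 0, "dx": -4, "dy": 0, "dz": 0, "claw": 20},
  {"ax": 0, "ay": 0, "az": 0, "dx": -4, "dy": 0, "dz": 0, "claw": 20},
  {"ax": 0, "ay": 0, "az": 0, "dx": -4, "dy": 0, "dz": 0, "claw": 20},
  {"ax": 0, "ay": 0, "az": 0, "dx": -4, "dy": 0, "dz": 0, "claw": 20},
  {"ax": 0, "ay": 0, "az": 0, "dx": -4, "dy": 0, "dz": 0, "claw": 20},
  {"ax": 0, "ay": 0, "az": 0, "dx": -4, "dy": 0, "dz": 0, "claw": 20},
  {"ax": 0, "ay": 0, "az": 0, "dx": -4, "dy": 0, "dz": 0, "claw": 20},
  {"ax": 0, "ay": 0, "az": 0, "dx": 0, "dy": 0, "dz": 0, "claw": 20},
  {"ax": 0, "ay": 0, "az": 0, "dx": 0, "dy": 0, "dz": 0, "claw": 20},
  {"ax": 0, "ay": 0, "az": 0, "dx": 0, "dy": 0, "dz": 0, "claw": 20},
  {"ax": 0, "ay": 0, "az": 0, "dx": 0, "dy": 0, "dz": 0, "claw": 20},
])

```text
time_s: 5.65
tcp_pos: [0.5007, -0.0098, 0.1115]
ee_rot: [[0.043, -0.999, -0.0], [-0.999, -0.043, 0.0], [-0.0, 0.0, -1.0]]
wrist_force: [-0.4, 0.6, 0.5]
gripper_width: 0.233
gripper_force: 0.0
```

Run:
```python
from station import *
import cv2,numpy as np
c=capture("scene");a=cv2.resize(c['frame'][130:310,220:460],None,fx=2.8,fy=2.8,interpolation=2);cv2.imwrite('pics/s3.png',a)
```

```text
(no output)
```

View pics/s3.png

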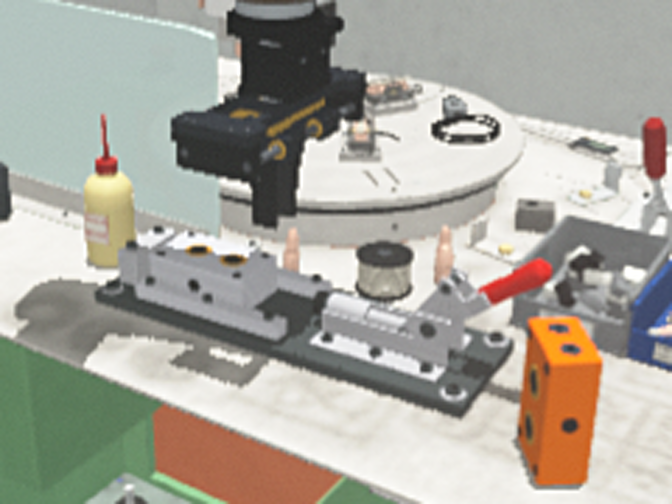

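The block lies flat with its brass ports up at (200,250) and (232,260), and the clamp is still open. I check the orange block's clearance before going behind the handle.

Run:
```python
import pickle,cv2,numpy as np
from h import *
for n in('top','scene'):
    c=pickle.load(open(n+'.pkl','rb'));P=cloud(c);hsv=cv2.cvtColor(c['frame'],cv2.COLOR_BGR2HSV)
    m=(hsv[...,0]>7)&(hsv[...,0]<18)&(hsv[...,1]>150)&(P[...,0]>.3)&(P[...,0]<.6)&(P[...,1]<-.2)&(P[...,1]>-.45)&(P[...,2]>.01)&(P[...,2]<.2)
    q=P[m];print(n,len(q),np.percentile(q,[2,98],axis=0).round(3).tolist(), q[q[:,0].argmax()].round(3),q[q[:,1].argmax()].round(3))
```

```text
top 622 [[0.413, -0.31, 0.014], [0.469, -0.258, 0.104]] [ 0.474 -0.283  0.1  ] [ 0.456 -0.257  0.042]
scene 1206 [[0.41, -0.319, 0.012], [0.463, -0.261, 0.1]] [ 0.474 -0.281  0.098] [ 0.457 -0.258  0.034]
```

Request:
play_rows([
  {"ax": 0, "ay": 0, "az": 0, "dx": 0, "dy": 0, "dz": -30, "claw": 0},
  {"ax": 0, "ay": 0, "az": 0, "dx": 0, "dy": 0, "dz": -30, "claw": 0},
  {"ax": 0, "ay": 0, "az": 0, "dx": 0, "dy": 0, "dz": -30, "claw": 0},
  {"ax": 0, "ay": 0, "az": 0, "dx": 0, "dy": 0, "dz": -30, "claw": 0},
  {"ax": 0, "ay": 0, "az": 0, "dx": 30, "dy": 0, "dz": 0, "claw": 0},
  {"ax": 0, "ay": 0, "az": 0, "dx": 30, "dy": 0, "dz": 0, "claw": 0},
  {"ax": 0, "ay": 0, "az": 0, "dx": 30, "dy": 0, "dz": 0, "claw": 0},
  {"ax": 0, "ay": 0, "az": 0, "dx": 30, "dy": 0, "dz": 0, "claw": 0},
  {"ax": 0, "ay": 0, "az": 0, "dx": 30, "dy": 0, "dz": 0, "claw": 0},
  {"ax": 0, "ay": 0, "az": 0, "dx": 30, "dy": 0, "dz": 0, "claw": 0},
  {"ax": 0, "ay": 0, "az": 0, "dx": 30, "dy": 0, "dz": 0, "claw": 0},
  {"ax": 0, "ay": 0, "az": 0, "dx": 30, "dy": 0, "dz": 0, "claw": 0},
  {"ax": 0, "ay": 0, "az": 0, "dx": 32, "dy": 0, "dz": 0, "claw": 0},
  {"ax": 0, "ay": 0, "az": 0, "dx": 0, "dy": 0, "dz": 0, "claw": 0},
  {"ax": 0, "ay": 0, "az": 0, "dx": 0, "dy": 0, "dz": 0, "claw": 0},
])

```text
time_s: 7.2
tcp_pos: [0.512, -0.2819, 0.231]
ee_rot: [[0.042, -0.999, -0.001], [-0.999, -0.042, 0.001], [-0.001, 0.001, -1.0]]
wrist_force: [-0.3, -0.1, 0.0]
gripper_width: 0.001
gripper_force: 0.0
```

Request:
play_rows([
  {"ax": 0, "ay": 0, "az": 0, "dx": 0, "dy": 0, "dz": 30, "claw": 0},
  {"ax": 0, "ay": 0, "az": 0, "dx": 0, "dy": 0, "dz": 30, "claw": 0},
  {"ax": 0, "ay": 0, "az": 0, "dx": 0, "dy": 0, "dz": 30, "claw": 0},
  {"ax": 0, "ay": 0, "az": 0, "dx": 0, "dy": 0, "dz": 30, "claw": 0},
  {"ax": 0, "ay": 0, "az": 0, "dx": 0, "dy": 0, "dz": 0, "claw": 0},
  {"ax": 0, "ay": 0, "az": 0, "dx": 0, "dy": 0, "dz": 0, "claw": 0},
])

```text
time_s: 7.8
tcp_pos: [0.5129, -0.2809, 0.1121]
ee_rot: [[0.045, -0.999, -0.0], [-0.999, -0.045, -0.001], [0.001, 0.0, -1.0]]
wrist_force: [-0.2, -0.4, 0.7]
gripper_width: 0.008
gripper_force: 0.0
```

Request:
play_rows([
  {"ax": 0, "ay": 0, "az": 0, "dx": -8, "dy": 0, "dz": 0, "claw": 0},
  {"ax": 0, "ay": 0, "az": 0, "dx": -8, "dy": 0, "dz": 0, "claw": 0},
  {"ax": 0, "ay": 0, "az": 0, "dx": -8, "dy": 0, "dz": 0, "claw": 0},
  {"ax": 0, "ay": 0, "az": 0, "dx": -8, "dy": 0, "dz": -2, "claw": 0},
  {"ax": 0, "ay": 0, "az": 0, "dx": -8, "dy": 0, "dz": -2, "claw": 0},
  {"ax": 0, "ay": 0, "az": 0, "dx": -8, "dy": 0, "dz": -2, "claw": 0},
  {"ax": 0, "ay": 0, "az": 0, "dx": -8, "dy": 0, "dz": -2, "claw": 0},
  {"ax": 0, "ay": 0, "az": 0, "dx": 0, "dy": 0, "dz": 0, "claw": 0},
])

```text
time_s: 8.6
tcp_pos: [0.511, -0.2247, 0.121]
ee_rot: [[0.045, -0.999, 0.003], [-0.999, -0.045, -0.001], [0.001, -0.003, -1.0]]
wrist_force: [0.9, -2.2, 0.4]
gripper_width: -0.001
gripper_force: 1.0
```

Run:
```python
from station import *
import cv2,numpy as np
c=capture("scene");a=cv2.resize(c['frame'][130:310,220:460],None,fx=2.8,fy=2.8,interpolation=2);cv2.imwrite('pics/s4.png',a)
```

```text
(no output)
```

View pics/s4.png

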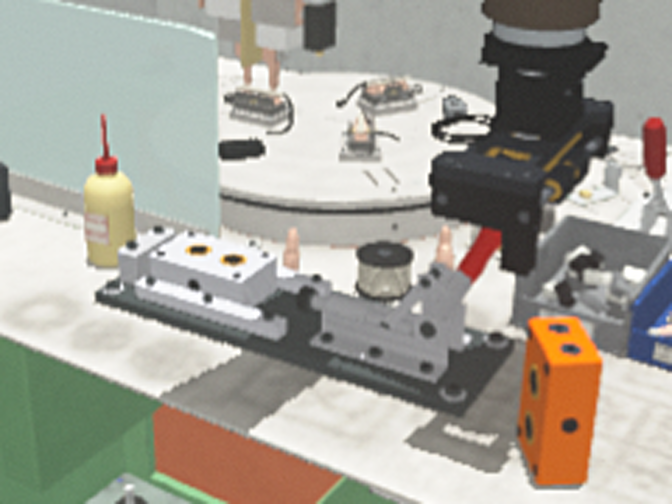

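The handle at (480,255) is rising ahead of the fingers. I continue along the arc.

Request:
play_rows([
  {"ax": 0, "ay": 0, "az": 0, "dx": -8, "dy": 0, "dz": -2, "claw": 0},
  {"ax": 0, "ay": 0, "az": 0, "dx": -8, "dy": 0, "dz": -2, "claw": 0},
  {"ax": 0, "ay": 0, "az": 0, "dx": -8, "dy": 0, "dz": -2, "claw": 0},
  {"ax": 0, "ay": 0, "az": 0, "dx": -8, "dy": 0, "dz": -2, "claw": 0},
  {"ax": 0, "ay": 0, "az": 0, "dx": -8, "dy": 0, "dz": -2, "claw": 0},
  {"ax": 0, "ay": 0, "az": 0, "dx": -8, "dy": 0, "dz": -1, "claw": 0},
  {"ax": 0, "ay": 0, "az": 0, "dx": -8, "dy": 0, "dz": -1, "claw": 0},
  {"ax": 0, "ay": 0, "az": 0, "dx": -8, "dy": 0, "dz": 0, "claw": 0},
  {"ax": 0, "ay": 0, "az": 0, "dx": 0, "dy": 0, "dz": 0, "claw": 0},
])

```text
time_s: 9.55
tcp_pos: [0.5066, -0.1604, 0.1312]
ee_rot: [[0.044, -0.999, -0.002], [-0.999, -0.044, 0.001], [-0.001, 0.002, -1.0]]
wrist_force: [0.1, -0.0, -0.6]
gripper_width: 0.006
gripper_force: 0.0
```

Request:
play_rows([
  {"ax": 0, "ay": 0, "az": 0, "dx": -6, "dy": 0, "dz": 1, "claw": 0},
  {"ax": 0, "ay": 0, "az": 0, "dx": -6, "dy": 0, "dz": 2, "claw": 0},
  {"ax": 0, "ay": 0, "az": 0, "dx": -6, "dy": 0, "dz": 2, "claw": 0},
  {"ax": 0, "ay": 0, "az": 0, "dx": -6, "dy": 0, "dz": 2, "claw": 0},
  {"ax": 0, "ay": 0, "az": 0, "dx": -5, "dy": 0, "dz": 3, "claw": 0},
  {"ax": 0, "ay": 0, "az": 0, "dx": -5, "dy": 0, "dz": 4, "claw": 0},
  {"ax": 0, "ay": 0, "az": 0, "dx": -4, "dy": 0, "dz": 4, "claw": 0},
  {"ax": 0, "ay": 0, "az": 0, "dx": -4, "dy": 0, "dz": 4, "claw": 0},
  {"ax": 0, "ay": 0, "az": 0, "dx": 0, "dy": 0, "dz": 0, "claw": 0},
])

```text
time_s: 10.45
tcp_pos: [0.5054, -0.1187, 0.1089]
ee_rot: [[0.044, -0.999, -0.0], [-0.999, -0.044, 0.001], [-0.001, 0.0, -1.0]]
wrist_force: [-0.7, -0.2, 0.4]
gripper_width: 0.004
gripper_force: 0.1
```

Run:
```python
from station import *
import cv2,numpy as np
c=capture("scene");a=cv2.resize(c['frame'][130:310,220:460],None,fx=2.8,fy=2.8,interpolation=2);cv2.imwrite('pics/s5.png',a)
```

```text
(no output)
```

View pics/s5.png

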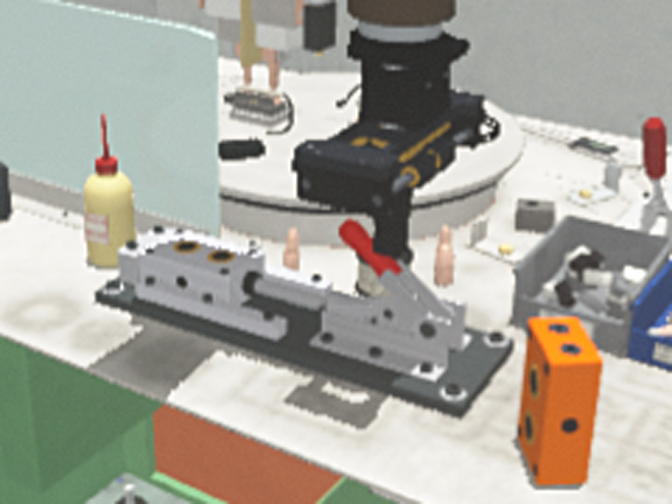

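The plunger is out onto the block, and the handle at (370,245) is about 55° past upright. Next is the final downward push.

Request:
play_rows([
  {"ax": 0, "ay": 0, "az": 0, "dx": -4, "dy": 0, "dz": 0, "claw": 0},
  {"ax": 0, "ay": 0, "az": 0, "dx": -4, "dy": 0, "dz": 1, "claw": 0},
  {"ax": 0, "ay": 0, "az": 0, "dx": -4, "dy": 0, "dz": 2, "claw": 0},
  {"ax": 0, "ay": 0, "az": 0, "dx": -2, "dy": 0, "dz": 2, "claw": 0},
  {"ax": 0, "ay": 0, "az": 0, "dx": -1, "dy": 0, "dz": 2, "claw": 0},
  {"ax": 0, "ay": 0, "az": 0, "dx": 0, "dy": 0, "dz": 2, "claw": 0},
  {"ax": 0, "ay": 0, "az": 0, "dx": 0, "dy": 0, "dz": 0, "claw": 0},
])

```text
time_s: 11.2
tcp_pos: [0.5047, -0.1044, 0.1002]
ee_rot: [[0.043, -0.999, -0.0], [-0.999, -0.043, 0.0], [-0.0, 0.0, -1.0]]
wrist_force: [0.8, -0.5, -0.5]
gripper_width: 0.005
gripper_force: 0.1
```

Request:
play_rows([
  {"ax": 0, "ay": 0, "az": 0, "dx": 0, "dy": 0, "dz": 2, "claw": 0},
  {"ax": 0, "ay": 0, "az": 0, "dx": 0, "dy": 0, "dz": 0, "claw": 0},
])

```text
time_s: 11.4
tcp_pos: [0.505, -0.1045, 0.0985]
ee_rot: [[0.043, -0.999, 0.0], [-0.999, -0.043, 0.0], [-0.0, -0.0, -1.0]]
wrist_force: [0.3, 0.8, 1.7]
gripper_width: 0.003
gripper_force: 0.6
```

Request:
play_rows([
  {"ax": 0, "ay": 0, "az": 0, "dx": 0, "dy": 0, "dz": 2, "claw": 0},
  {"ax": 0, "ay": 0, "az": 0, "dx": 0, "dy": 0, "dz": 0, "claw": 0},
])

```text
time_s: 11.6
tcp_pos: [0.5052, -0.1046, 0.0978]
ee_rot: [[0.044, -0.999, 0.001], [-0.999, -0.044, -0.0], [0.0, -0.001, -1.0]]
wrist_force: [-2.4, 1.5, 8.3]
gripper_width: 0.0
gripper_force: 3.7
```

Request:
play_rows([
  {"ax": 0, "ay": 0, "az": 0, "dx": 0, "dy": 0, "dz": 2, "claw": 0},
  {"ax": 0, "ay": 0, "az": 0, "dx": 0, "dy": 0, "dz": 0, "claw": 0},
])

```text
time_s: 11.8
tcp_pos: [0.5053, -0.1045, 0.0973]
ee_rot: [[0.045, -0.999, 0.001], [-0.999, -0.045, -0.001], [0.001, -0.001, -1.0]]
wrist_force: [-4.9, 3.0, 16.8]
gripper_width: 0.007
gripper_force: 7.7
```

Run:
```python
from station import *
import cv2,numpy as np
c=capture("scene");a=cv2.resize(c['frame'][170:290,240:420],None,fx=4,fy=4,interpolation=2);cv2.imwrite('pics/s6.png',a)
```

```text
(no output)
```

View pics/s6.png

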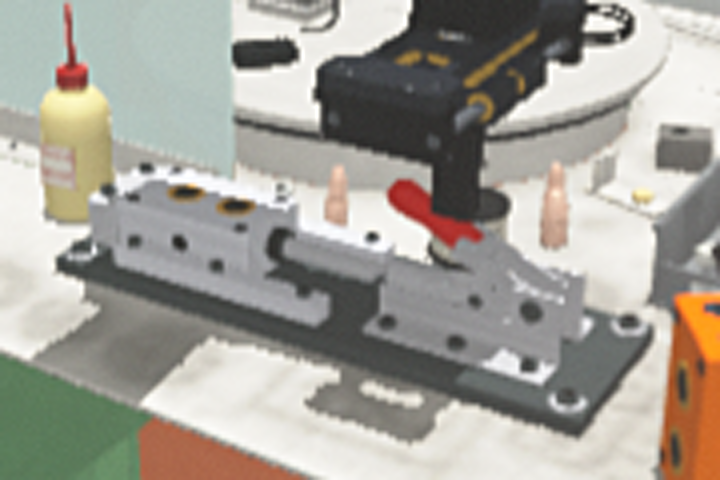

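The force builds without further motion, so the handle appears to be at its end. The block is against the stop at (110,215). I retreat straight up and measure.

Request:
play_rows([
  {"ax": 0, "ay": 0, "az": 0, "dx": 0, "dy": 0, "dz": -6, "claw": 0},
  {"ax": 0, "ay": 0, "az": 0, "dx": 0, "dy": 0, "dz": -20, "claw": 0},
  {"ax": 0, "ay": 0, "az": 0, "dx": 0, "dy": 0, "dz": -30, "claw": 0},
  {"ax": 0, "ay": 0, "az": 0, "dx": 0, "dy": 0, "dz": -30, "claw": 0},
  {"ax": 0, "ay": 0, "az": 0, "dx": 0, "dy": 0, "dz": -30, "claw": 0},
  {"ax": 0, "ay": 0, "az": 0, "dx": 30, "dy": 0, "dz": 0, "claw": 0},
  {"ax": 0, "ay": 0, "az": 0, "dx": 30, "dy": 0, "dz": 0, "claw": 0},
  {"ax": 0, "ay": 0, "az": 0, "dx": 30, "dy": 0, "dz": 0, "claw": 0},
  {"ax": 0, "ay": 0, "az": 0, "dx": 30, "dy": 0, "dz": 0, "claw": 0},
  {"ax": 0, "ay": 0, "az": 0, "dx": 30, "dy": 0, "dz": 0, "claw": 0},
  {"ax": 0, "ay": 0, "az": 0, "dx": 30, "dy": 0, "dz": 0, "claw": 0},
  {"ax": 0, "ay": 0, "az": 0, "dx": 30, "dy": 0, "dz": 0, "claw": 0},
  {"ax": 0, "ay": 0, "az": 0, "dx": 0, "dy": 0, "dz": 0, "claw": 0},
  {"ax": 0, "ay": 0, "az": 0, "dx": 0, "dy": 0, "dz": 0, "claw": 0},
])

```text
time_s: 13.25
tcp_pos: [0.5133, -0.3147, 0.2096]
ee_rot: [[0.042, -0.999, -0.001], [-0.999, -0.042, 0.001], [-0.001, 0.001, -1.0]]
wrist_force: [0.5, 1.0, 0.5]
gripper_width: -0.0
gripper_force: 0.0
```

Run:
```python
from station import *
import cv2,numpy as np
from h import *
O=np.array([.4998,.003]);u=np.array([-.0445,.999]);v=np.array([-u[1],u[0]])
I=[]
for n in('top','scene'):
    c=capture(n);P=cloud(c);hsv=cv2.cvtColor(c['frame'],cv2.COLOR_BGR2HSV)
    fx=(P[...,:2]-O)@u;fy=(P[...,:2]-O)@v;z=P[...,2]
    r=((hsv[...,0]<6)|(hsv[...,0]>174))&(hsv[...,1]>130)&(abs(fy)<.03)&(fx>-.19)&(fx<-.02)&(z>.04)
    X,Z=fx[r],z[r]
    if r.sum()>20:
        k=np.polyfit(X,Z,1);print(n,'red',r.sum(),'x',X.min().round(3),X.max().round(3),'z',Z.min().round(3),Z.max().round(3),'phi',np.pi/2-np.arctan(k[0]))
    b=(abs(z-.048)<.004)&(abs(fy)<.04)&(fx>-.02)&(fx<.16)&(hsv[...,1]<70)
    print(n,'blocktop x',np.percentile(fx[b],[1,50,99]).round(4),'y',np.percentile(fy[b],[1,50,99]).round(4),'z med',np.median(z[b]).round(4))
    I.append(c['frame'])
a=cv2.resize(I[0][180:280,200:400],None,fx=3.5,fy=3.5,interpolation=2);b=cv2.resize(I[1][195:280,250:420],None,fx=2.8,fy=2.8,interpolation=2)
o=np.zeros((a.shape[0]+b.shape[0],700,3),np.uint8);o[:a.shape[0],:a.shape[1]]=a;o[a.shape[0]:,:b.shape[1]]=b;cv2.imwrite('pics/end.png',o)
s=sense();print(s['time_s'],s['wrist_force'])
```

```text
top red 167 x -0.123 -0.065 z 0.041 0.098 phi 1.2111471571303103
top blocktop x [0.0169 0.0746 0.1362] y [-0.0296  0.0005  0.0298] z med 0.0488
scene red 157 x -0.123 -0.068 z 0.066 0.093 phi 1.1850301658677287
scene blocktop x [0.0153 0.0643 0.1294] y [-0.0281  0.0045  0.031 ] z med 0.0452
13.35 [ 0.35615878 -0.14315524 -1.35524086]
```

View pics/end.png

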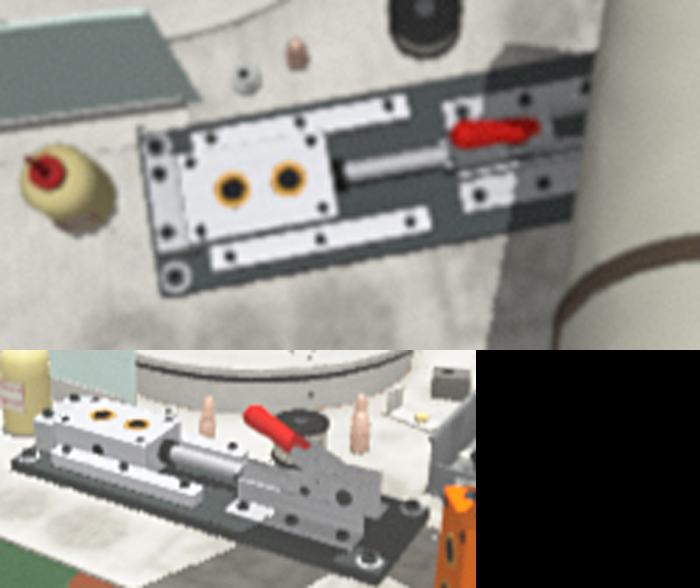

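The handle measures about 1.19 rad past upright, which is about 2.05 rad on the joint and so locked. The block's rear end is at fixture x = 16 mm, where it should be when home, with the ports up at (232,188) and (288,180). The bystanders look unmoved.

```bash
python3 -c "
from station import *
print(finish_job())"
```

```text
the job is handed in; nothing more can be done
None
```

The job is handed in: the block lies flat with its ports up, driven home against the end stop, and the clamp handle is over at its end position; the hand-in call returned no verdict.

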